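# Set the bench extraction dampers for edge sanding

### The job

The next job at this bench is edge sanding, so the suction must go mainly to the wide slot hood. With a fingertip push the damper lever on the slot hood's duct round until it lies fully in line with its duct (fully open), and push the lever on the round bell-mouthed hood's duct round to the middle of its quadrant (half open, 45 degrees to its duct). Only push the levers, do not grip them, and leave the jar, the thread cone and the sanding block standing where they are.

Things in the scene. Friction and masses are not known exactly. Their poses are not given: they have to be found in the camera images.
- slot_branch: Duct branch (fixed) with the wide slot hood: a flat fishtail spreading to a slot 190 mm wide, 54 high, whose mouth is 205 mm from the spindle. Origin on the bench right below the spindle, axes as slot_pivot. Round galvanised duct, 83 mm across at the damper, centre 85 mm and top 127 mm above the bench. Either branch may be the left one.
- slot_pivot (a point): Turning axis of the hand damper on the duct with the wide, flat slot hood: fixed to the branch, on the upright spindle, half-way up the lever's thickness (158 mm above the bench). +x runs along the duct away from the hood, z is up, y is to the left when looking along +x.
- slot_tip (a point): Free end of that damper's lever, on its centre line, half-way up, 112 mm from the spindle. Turns with the lever: +x points along the lever back to the spindle, z up. Lever: steel hub 26 mm across, 20 mm high; steel arm 14 mm wide, 10 thick; from 60 to 112 mm out a black sleeve grip 20 mm wide, 16 thick.
- slot_lever (a joint): Angle of that lever, rad, stops at 0 and 1.571. 0 = in line with the duct, pointing at the hood (-x of slot_pivot): fully open. 1.571 = across the duct, pointing along -y of slot_pivot: shut. 0.785 = half open. Grows anticlockwise seen from above. No spring: friction, 0.3 N m (about 3.5 N at the grip), keeps it where it is left.
- bell_branch: Duct branch (fixed) with the round bell-mouthed hood: a trumpet, 127 mm across its rim, which is 198 mm from the spindle and reaches 149 mm above the bench. Origin on the bench right below the spindle, axes as bell_pivot. Duct, damper and lever as on the other branch; the two run parallel, 260 mm apart.
- bell_pivot (a point): Turning axis of the hand damper on the duct with the round bell-mouthed hood: fixed to the branch, on the upright spindle, half-way up the lever's thickness (158 mm above the bench). +x runs along the duct away from the hood, z is up, y is to the left when looking along +x.
- bell_tip (a point): Free end of that damper's lever, on its centre line, half-way up, 112 mm from the spindle. Turns with the lever: +x points along the lever back to the spindle, z up. Lever: steel hub 26 mm across, 20 mm high; steel arm 14 mm wide, 10 thick; from 60 to 112 mm out a black sleeve grip 20 mm wide, 16 thick.
- bell_lever (a joint): Angle of that lever, rad, stops at 0 and 1.571. 0 = in line with the duct, pointing at the hood (-x of bell_pivot): fully open. 1.571 = across the duct, pointing along -y of bell_pivot: shut. 0.785 = half open. Grows anticlockwise seen from above. No spring: friction, 0.3 N m (about 3.5 N at the grip), keeps it where it is left.
- header: Fixed 100 mm header duct that both branches run into, top 135 mm above the bench; origin on the bench midway between the two spindles, x along the branches. Each damper has a thin quadrant plate (radius 68 mm, top 146 mm above the bench) under its lever's sweep, with index holes at open, half and shut, and small stops up to 159 mm high, 55 mm from the spindle.
- jar_center (a point): Centre (half-way up) of a loose glue jar of amber glass with a steel lid, 64 mm across and 85 mm high, that stands on the bench between the two branches. A bystander.
- cone_center (a point): Centre (half-way up) of a loose cone of black thread, 64 mm across its foot and 112 mm high, standing on the bench beside the outer side of one branch. A bystander.
- block_center (a point): Centre (half-way up) of a loose cork sanding block, 110 x 60 mm and 35 mm high, lying on the bench beside the outer side of the other branch. A bystander.

How it is judged (in metres and radians):
At the end, for the whole second after the job is handed in: The slot hood's lever is within 0.10 rad (6 degrees) of in line with its duct, the bell hood's lever is within 0.12 rad (7 degrees) of 45 degrees, both levers are at rest, and the jar, the cone and the block are within 15 mm of where they stood (value of joint slot_lever below 0.1 rad and value of joint bell_lever between 0.665 and 0.905 rad and velocity of joint slot_lever between -0.02 and 0.02 rad/s and velocity of joint bell_lever between -0.02 and 0.02 rad/s and distance of each of jar_center, cone_center, block_center from where it was at the start of the episode below 0.015 m); the robot touches nothing.
It fails at once if the glue jar is knocked, lifted or carried (moved by more than 15 mm) (distance of jar_center from where it was at the start of the episode above 0.015 m).
It fails at once if the thread cone is knocked, lifted or carried (moved by more than 15 mm) (distance of cone_center from where it was at the start of the episode above 0.015 m).
It fails at once if the sanding block is knocked, lifted or carried (moved by more than 15 mm) (distance of block_center from where it was at the start of the episode above 0.015 m).
It fails at once if a damper lever is gripped between the fingers instead of being pushed (contact force between the fingers and anything else above 1.5 N and y of the grasp point in the frame of slot_tip between -0.004 and 0.004 m and x of the grasp point in the frame of slot_tip between -0.008 and 0.1 m and z of the grasp point in the frame of slot_tip between -0.03 and 0.022 m).
It fails at once if a damper lever is gripped between the fingers instead of being pushed (contact force between the fingers and anything else above 1.5 N and y of the grasp point in the frame of bell_tip between -0.004 and 0.004 m and x of the grasp point in the frame of bell_tip between -0.008 and 0.1 m and z of the grasp point in the frame of bell_tip between -0.03 and 0.022 m).
It also fails if it takes over 69 s, if anything falls off the work surface, if the arm or the gripper's body presses on something with over 40 N, if the wrist force passes 120 N, or if a joint passes its speed limit or range.

### The arm

A 6-joint arm with a two-finger parallel gripper is mounted at the origin on the work surface. World frame = base frame: x ahead of the robot, y to its left, z up, the work surface at z = 0. Lengths are in mm, angles in degrees, forces in N, time in s.
With the tool pointing down it reaches from about 350 to 850 mm from the base axis. Payload 8.1 kg.
Tool frame: the origin (TCP) lies between the finger pads; the fingertips stand 22 mm ahead of it and the grasp point (between the pads) lies 3 mm ahead of it; z points along the fingers, y is the direction in which the jaws open and shut (so a half turn about z gives the same grasp; the last joint's range is limited). The gripper opens to 85 mm and grips with 20 to 120 N. Pads are 22 mm wide; open, the fingers measure 114 mm over their backs; the gripper's body (76 mm by 85 mm) begins 54 mm behind the grasp point. The pads swing forward as they close: fully open they stand 13 mm farther back than shut.
Start: joints at [70.336, 7.471, 85.268, -0, 87.261, -4.893], TCP at [152.95, 580.183, 253.292] pointing down, gripper open.
Joint ranges: [-169.43, 169.43], [-51.17, 129.36], [1.28, 143.12], [-76.62, 256.62], [0, 156.53], [-152.29, 152.29]. Speed limits (degrees/s): [136.94, 136.94, 159.86, 180, 180, 180].

### API

Orientations are given as [roll, pitch, yaw] about the fixed x, y, z axes, in that order (R = Rz(yaw) Ry(pitch) Rx(roll)).
In Python, from bench import r gives the robot as it stands.
- The arm moves only by the tool drive_tool, never from a script. Its argument "moves" is a list of rows, each a list of 2 entries, a list of its own where there are three numbers: the shift along the world's x, y, z in mm, then the turn about the world's z in degrees. A call has exactly 8 rows; each row is the pose to reach, as a shift and turn from the pose commanded when the call began; what a row does not reach only later rows make up. A row lasts 1/12 s, in which the tool goes at most 41.7 mm and 7.16 degrees, less where a joint would pass 70% of its speed; a pose out of reach is approached as far as the arm can. A call with a gripper value outside its range is refused whole. "fingers" is the finger opening in mm, from 0 to 85.4, set as the call begins (left out, the last holds). The fingers move at their own pace and stop on an object; "squeeze" is the grip in N (left out, the last holds). Time passes only in rows, so rows that repeat a pose let the fingers close, or fill a call up. It gives the time, the measured TCP pose, the force and the opening at its end, in the units of the state.
- r.sense(): the state, without advancing time (a new reading comes with each control period).
- r.snapshot(name): name is "scene" or "top"; returns a dict with "pixels" (400x640x3 uint8, red, green, blue), "camera_matrix" (3x3 intrinsics, pixels), "k1" (the pictures are not rectified: a ray, as slopes to the right and down, at radius r is drawn at 1 + k1 r^2 times it, then the intrinsics apply), "xyz" and "orientation" of the camera in the world. Camera axes: x right, y down, z forward; pixel columns grow to the right and rows downward; lengths in mm; the calibration is good to about 2 mm. A picture is of the moment at which its call begins. There is no depth.
- r.hand_in(): hands the job in, once; it reports no verdict.
The state is a dict: "time": time; "joint_pos": joint angles; "qd": joint speeds; "joint_efforts": joint torques, N m; "tool_pos": TCP position; "tcp_rot": TCP orientation; "ft_force": force on the tool from outside, world axes, zero at the start; "wrist_torque": the same for the moment, N m; "finger_gap": finger opening in mm.
Only numpy, scipy, OpenCV 4.12 (cv2) and the standard library are available. Lean on these libraries where they do the work, as an engineer would, in place of code of your own. Each camera call takes 0.05 s, during which the arm holds its last target.

## Working session

There is one attempt and no reset: what is moved stays moved. The work goes in short steps, Python scripts to look and compute and a tool call to move; the robot and the scene stay as the last step left them, time stands still between calls to the robot, and variables do not carry over. Pictures are saved under pics/ and viewed, and the job is handed in when it is done.

Besides the shell and the picture viewer there is one more tool, called as a command line: name --argument value ..., lists and objects as JSON in quotes. drive_tool: Moves the arm, as the interface text tells. Its arguments: {"type":"object","properties":{"moves":{"type":"array","items":{"type":"array"}},"fingers":{"type":"number"},"squeeze":{"type":"number"}},"required":["moves"]}

```bash
mkdir -p pics
cat > h.py <<'E'
import numpy as np, cv2, pickle
from bench import r
E
python3 - <<'E'
from h import *
print(r.sense())
for n in ("scene","top"):
    s=r.snapshot(n); pickle.dump(s,open(f'{n}0.pkl','wb'))
    cv2.imwrite(f'pics/{n}0.png',s["pixels"][:,:,::-1]); print({k:v for k,v in s.items() if k!="pixels"})
E
```

```text
{'time': 0.0, 'joint_pos': array([ 7.03355637e+01,  7.51553370e+00,  8.53303381e+01,  1.11440721e-03,
        8.72612278e+01, -4.89190856e+00]), 'qd': array([ 0.06636401, -0.02285886,  0.05614151,  0.00526457,  0.05699381,
        0.04811273]), 'joint_efforts': array([ 1.70257766e-05, -5.69384372e+01, -5.00562501e+01, -6.89283843e-05,
        1.43924786e-02, -6.38265206e-06]), 'tool_pos': array([152.77587649, 579.69187123, 252.22980837]), 'tcp_rot': array([-1.79893385e+02, -1.02420227e-02,  1.65227408e+02]), 'ft_force': array([-0.40494796, -0.55165972, -0.07458391]), 'wrist_torque': array([ 0.04128366, -0.01129274, -0.06659621]), 'finger_gap': 85.3187747168342}
{'camera_matrix': array([[368.84631954,   0.        , 321.62439705],
       [  0.        , 368.84631954, 199.21982597],
       [  0.        ,   0.        ,   1.        ]]), 'k1': 0.02924917486707921, 'xyz': array([1072.30915528,  -19.59773802,  730.91927859]), 'orientation': array([-139.25002163,   -1.05191277,   83.32366869])}
{'camera_matrix': array([[505.94413114,   0.        , 327.30895261],
       [  0.        , 505.94413114, 207.33531011],
       [  0.        ,   0.        ,   1.        ]]), 'k1': 0.014387975573579738, 'xyz': array([ 282.39520281,   44.38206273, 1383.01112172]), 'orientation': array([-167.01201343,   -0.33281404,  -92.55070174])}
```

View pics/scene0.png

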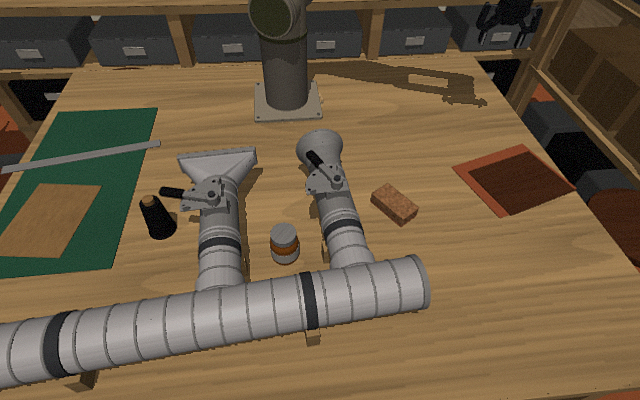

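View pics/top0.png

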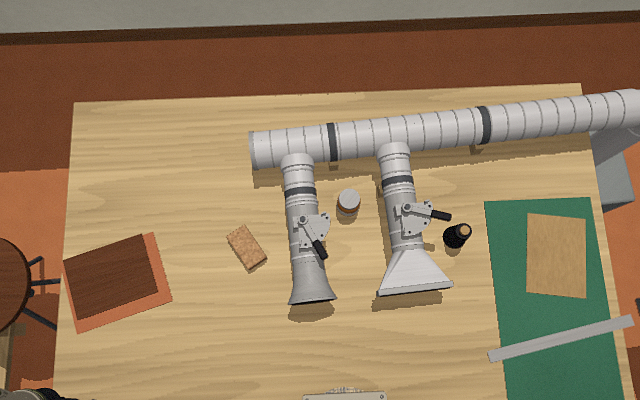

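The top view shows the slot branch on the right (y<0) with its lever nearly across the duct, tip near (449,216). The bell branch is on the left with its lever tip near (325,256). The jar is at (348,203), the cone at (457,236) and the block at (246,248). I'll enlarge the view and measure.

```bash
cat >> h.py <<'E'
from scipy.spatial.transform import Rotation as R
def ray(s,uv):
    K=s["camera_matrix"];k=s["k1"]
    uv=np.atleast_2d(np.float64(uv))
    n=cv2.undistortPoints(uv[:,None],K,np.array([k,0,0,0,0.]))[:,0]
    M=R.from_euler('xyz',s["orientation"],degrees=True).as_matrix()
    d=np.c_[n,np.ones(len(n))]@M.T
    return s["xyz"],d
def onz(s,uv,z):
    c,d=ray(s,uv); return c+d*((z-c[2])/d[:,2])[:,None]
def tri(s1,u1,s2,u2):
    c1,d1=ray(s1,u1);c2,d2=ray(s2,u2);d1=d1[0];d2=d2[0]
    t=np.linalg.lstsq(np.c_[d1,-d2],c2-c1,rcond=None)[0]
    a=c1+t[0]*d1;b=c2+t[1]*d2; return (a+b)/2,np.linalg.norm(a-b)
def proj(s,p):
    M=R.from_euler('xyz',s["orientation"],degrees=True).as_matrix()
    q=(np.atleast_2d(p)-s["xyz"])@M; n=q[:,:2]/q[:,2:]; n=n*(1+s["k1"]*(n**2).sum(1))[:,None]
    return n*s["camera_matrix"][0,0]+s["camera_matrix"][:2,2]
def load(n): return pickle.load(open(n+'.pkl','rb'))
E
python3 - <<'E'
from h import *
t=load('top0');s=load('scene0')
cv2.imwrite('pics/topz.png',cv2.resize(t['pixels'][160:310,220:480,::-1],None,fx=3,fy=3,interpolation=cv2.INTER_CUBIC))
cv2.imwrite('pics/scz.png',cv2.resize(s['pixels'][120:270,130:390,::-1],None,fx=3,fy=3,interpolation=cv2.INTER_CUBIC))
# black grips
for n,im in (('top',t),('scene',s)):
    m=(im['pixels'].max(2)<45).astype(np.uint8)
    k,l,st,ce=cv2.connectedComponentsWithStats(m)
    for i in range(1,k):
        if 60<st[i,4]<900 and 120<st[i,0]<480: print(n,st[i],ce[i])
E
```

```text
top [430 210  21  11  95] [440.68421053 215.14736842]
top [443 224  29  24 386] [454.26165803 236.53626943]
top [313 240  14  20  92] [319.2826087  249.23913043]
top [292 299  42   6  75] [311.69333333 301.72      ]
scene [250   0  40  37 748] [270.25935829  15.80748663]
scene [423   7  22  21 115] [433.20869565  15.82608696]
scene [392   8  19  16  71] [398.63380282  15.77464789]
scene [413   8  11  20  77] [418.74025974  16.81818182]
scene [306  11  18  13  64] [311.625     15.515625]
scene [317  11  24  21 127] [329.70866142  19.11023622]
scene [342  11  17  18  73] [350.43835616  18.68493151]
scene [219  13  36  21 184] [238.6576087   24.14130435]
scene [130  15  14  13  67] [136.65671642  20.47761194]
scene [256  24  52  57 303] [287.56435644  42.99669967]
scene [478  59  44  38 824] [501.77063107  72.06796117]
scene [306 150  18  19 156] [313.67948718 158.56410256]
scene [159 187  25  12 212] [171.17924528 192.10377358]
scene [324 222  14  22  92] [328.58695652 230.58695652]
scene [217 237  25  20 121] [232.17355372 243.23140496]
scene [299 271  14  15  80] [305.8    276.0625]
scene [307 314  12  16 113] [312.52212389 323.00884956]
```

View pics/topz.png

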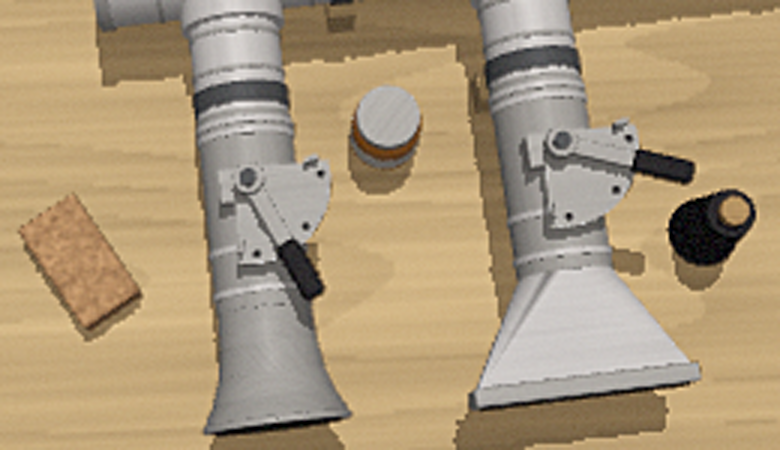

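View pics/scz.png

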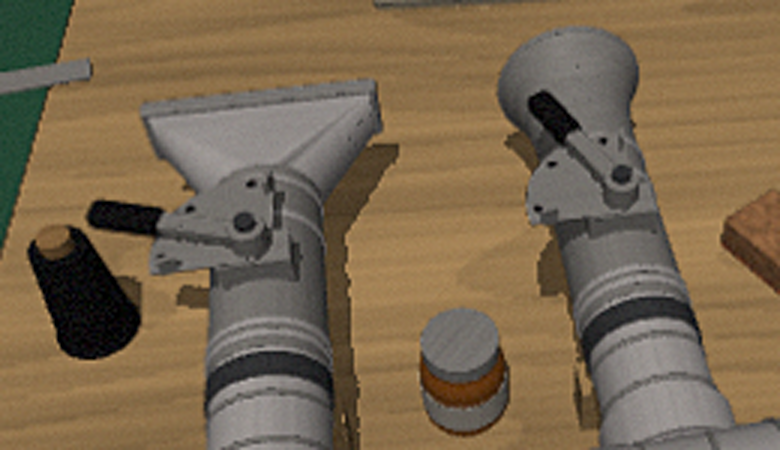

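Run:
```python
from h import *
t=load('top0');s=load('scene0')
T=lambda p:(np.array(p)-1)/3+[220,160]
S=lambda p:(np.array(p)-1)/3+[130,120]
P=dict(bhub=((248,178),(622,174),168),btip=((316,293),(537,97),160),shub=((562,141),(244,222),168),stip=((692,173),(91,212),160),
 jar=((388,117),(460,343),85),cone=((737,209),(53,240),112))
W={}
for k,(a,b,z) in P.items():
    W[k]=onz(t,T(a),z)[0]
    print(k,'top',W[k].round(1),'scene',onz(s,S(b),z)[0].round(1),'tri',*[np.round(x,1) for x in tri(t,T(a),s,S(b))])
d=W['bhub']-W['shub']; print(np.linalg.norm(d))
yaw=np.degrees(np.arctan2(d[1],d[0]))-90; print('yaw x axis',yaw)
for n in 'bs':
    v=W[n+'tip']-W[n+'hub']; print(n,np.linalg.norm(v[:2]), 'lever angle',np.degrees(np.arctan2(v[1],v[0]))-180-yaw+ (360 if v[1]<0 else 0))
for p in [(40,230),(70,196),(140,295),(87,328)]: print('block',onz(t,T(p),35)[0].round(0))
for p in [(206,430),(350,412)]: print('bell rim',onz(t,T(p),85)[0].round(0))
for p in [(474,395),(698,367)]: print('slot top',onz(t,T(p),112)[0].round(0))
# duct edges near band
for p in [(195,105),(290,93),(485,65),(578,57)]: print('band',onz(t,T(p),85)[0].round(0))
```

```text
bhub top [535.4  87.3 168. ] scene [535.   86.6 168. ] tri [535.3  86.9 168.3] 0.8
btip top [439.8  35.9 160. ] scene [439.9  35.1 160. ] tri [439.8  35.5 159.9] 0.8
shub top [ 555.3 -171.6  168. ] scene [ 554.5 -173.7  168. ] tri [ 555.2 -172.5  168.7] 2.0
stip top [ 525.4 -277.9  160. ] scene [ 527.6 -279.4  160. ] tri [ 526.  -279.2  158.2] 1.8
jar top [602.2 -34.8  85. ] scene [609.8 -36.4  85. ] tri [604.1 -36.   77.1] 1.3
cone top [ 502.1 -325.7  112. ] scene [ 507.  -323.6  112. ] tri [ 502.8 -326.4  107.4] 1.1
259.69260239847375
yaw x axis 4.388561240281277
b 108.53356761109892 lever angle 23.911152019549434
s 110.34591337803919 lever angle 69.9355566743763
block [524. 280.  35.]
block [553. 253.  35.]
block [461. 192.  35.]
block [434. 239.  35.]
bell rim [338. 133.  85.]
bell rim [348.  11.  85.]
slot top [356. -91. 112.]
slot top [ 371. -279.  112.]
band [620. 135.  85.]
band [628.  51.  85.]
band [ 646. -124.   85.]
band [ 650. -207.   85.]
```

Both views agree. The hub spacing is 259.7 mm against 260 given, and the tip radii and heights fit. The bell lever is at about 24° and needs to go up to 45°. The slot lever is at about 70° and needs to go to 0°. I'll do the bell first, with shut fingers.

drive_tool --moves '[[[18,-31,0],-3],[[36,-62,0],-6],[[54,-93,0],-9],[[72,-124,0],-12],[[90,-155,0],-15],[[108,-186,0],-18],[[126,-217,0],-21],[[140,-248,0],-26]]' --fingers 0 --squeeze 20

```text
time: 0.77
tool_pos: [293.5, 330.4, 252.9]
tcp_rot: [-180.0, 0.0, 139.1]
ft_force: [0.7, 0.0, -0.6]
finger_gap: 0.2
```

drive_tool --moves '[[[20,-36,0],0],[[40,-72,0],0],[[60,-108,0],0],[[80,-144,0],0],[[100,-180,0],0],[[120,-216,0],0],[[140,-249,0],0],[[140,-249,0],0]]'

```text
time: 1.43
tool_pos: [435.1, 77.6, 253.0]
tcp_rot: [-179.9, 0.1, 138.9]
ft_force: [0.3, 0.1, -0.4]
finger_gap: 0.1
```

Run:
```python
from h import *
q=r.sense(); print(q['tool_pos'],q['tcp_rot'],q['finger_gap'],q['joint_pos'],q['ft_force'])
for n in ("top","scene"):
    s=r.snapshot(n); x=s['pixels'][160:330,200:500,::-1] if n=='top' else s['pixels'][60:270,130:430,::-1]
    cv2.imwrite(f'pics/{n}1.png',cv2.resize(x,None,fx=2.6,fy=2.6))
```

```text
[435.08511829  77.55766647 252.97727293] [-1.79916067e+02  1.25479158e-01  1.38893975e+02] 0.07089262661174313 [  3.57003147 -17.83236188 109.0858283   -0.14794567  88.71632387
 -45.32057628] [ 0.32726432  0.12442545 -0.37064315]
```

View pics/scene1.png

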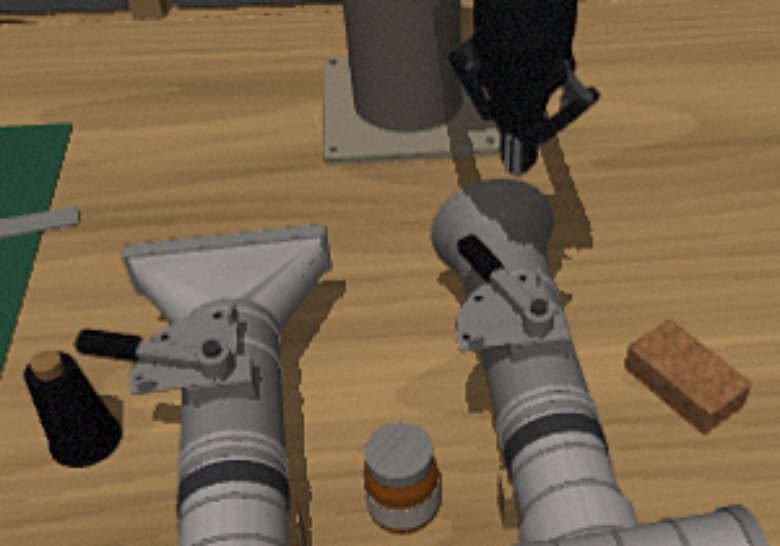

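The scene view shows the shut fingertips at about (328,125) in full-image pixels, hanging in front of the bell lever on its hood side. I'll check the fingertip height against the projection.

Run:
```python
from h import *
s=load('scene0')
for z in (253,231,224,218): print(z,(proj(s,[435,77.5,z])[0]-[130,60])*2.6)
```

```text
253 [514.86868747 146.17573852]
231 [514.03213161 167.97605314]
224 [513.77340933 174.71957132]
218 [513.55441257 180.42814353]
```

drive_tool --moves '[[[0,0,-14],0],[[0,0,-28],0],[[0,0,-42],0],[[0,0,-56],0],[[0,0,-70],0],[[0,0,-81],0],[[0,0,-81],0],[[0,0,-81],0]]'

```text
time: 2.2
tool_pos: [432.1, 84.0, 171.8]
tcp_rot: [-179.9, -0.1, 139.3]
ft_force: [0.7, 0.4, 0.6]
finger_gap: -0.1
```

Run:
```python
from h import *
H=np.array([535.3,87.]); 
for th in (24,30,35,40,43,45,47):
  a=np.radians(184.45+th);u=np.array([np.cos(a),np.sin(a)]);t=np.array([-u[1],u[0]])
  p=H+92*u-21*t; print(th,p.round(1),(p-[432.95,83.18]).round(1))
```

```text
24 [444.4  61.6] [ 11.5 -21.5]
30 [447.6  52.3] [ 14.6 -30.9]
35 [450.9  44.8] [ 18.  -38.4]
40 [454.9  37.6] [ 22.  -45.6]
43 [457.6  33.4] [ 24.7 -49.8]
45 [459.5  30.7] [ 26.6 -52.4]
47 [461.5  28.1] [ 28.6 -55. ]
```

drive_tool --moves '[[[6,-11,0],0],[[11,-21,0],0],[[13,-26,0],0],[[15,-31,0],0],[[18,-38,0],0],[[21,-44,0],0],[[24,-48,0],0],[[25,-50,0],0]]'

```text
time: 2.87
tool_pos: [458.3, 32.6, 172.4]
tcp_rot: [180.0, -0.0, 139.2]
ft_force: [-0.0, 4.2, 0.6]
finger_gap: 0.3
```

drive_tool --moves '[[[0,0,0],0],[[0,0,0],0],[[-5,9,0],0],[[-10,18,0],0],[[-15,27,0],0],[[-20,40,20],0],[[-20,40,40],0],[[-20,40,60],0]]'

```text
time: 3.53
tool_pos: [436.7, 74.8, 232.6]
tcp_rot: [-180.0, -0.0, 139.4]
ft_force: [0.1, -0.2, -0.2]
finger_gap: -0.1
```

```bash
cat >> h.py <<'E'
def look(k):
  for n in ("top","scene"):
    s=r.snapshot(n); pickle.dump(s,open(f'{n}{k}.pkl','wb'))
    x=s['pixels'][160:310,220:480,::-1] if n=='top' else s['pixels'][120:270,130:390,::-1]
    cv2.imwrite(f'pics/{n}{k}.png',cv2.resize(x,None,fx=3,fy=3,interpolation=cv2.INTER_CUBIC))
E
python3 - <<'E'
from h import *
look(2)
E
```

```text
(no output)
```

View pics/top2.png

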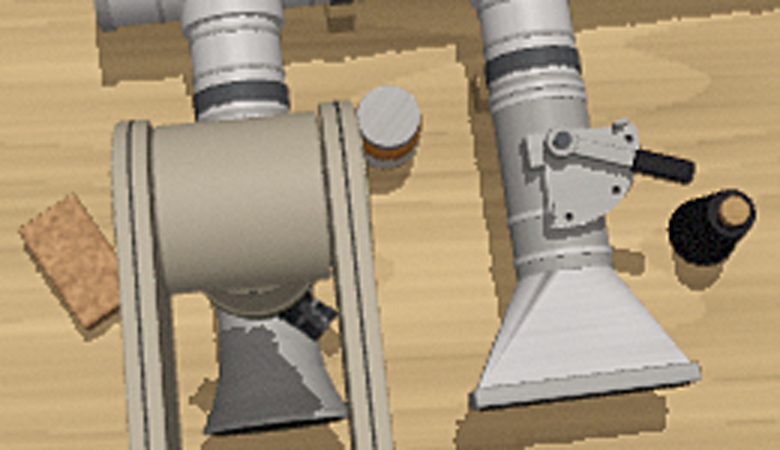

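View pics/scene2.png

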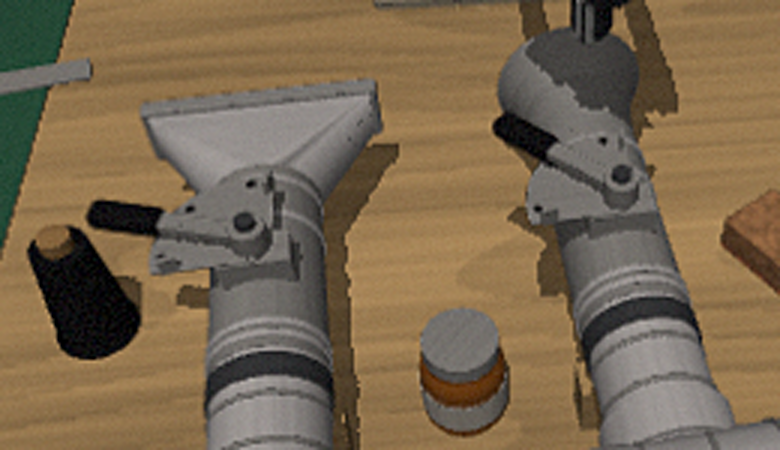

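The top view is blocked by the arm. The scene view shows the bell lever's tip at zoomed pixel (499,123), with its hub at (622,174).

Run:
```python
from h import *
s=load('scene0');S=lambda p:(np.array(p)-1)/3+[130,120]
h=onz(s,S((622,174)),168)[0]
for tp in ((499,123),(497,121),(500,127)):
  v=onz(s,S(tp),160)[0]-h; print(np.linalg.norm(v[:2]),np.degrees(np.arctan2(v[1],v[0]))%360-184.45)
H=np.array([555.,-172.4]); c=np.array([152.95+280+5,580.18-497-10,232.3])
for th,g,R_ in ((70,50,95),(70,22,95),(60,21,92),(50,21,92),(40,21,92),(30,21,92),(20,21,92),(10,21,92),(0,21,92),(0,17,92)):
  a=np.radians(184.45+th);u=np.array([np.cos(a),np.sin(a)]);t=np.array([-u[1],u[0]])
  p=H+R_*u+g*t; print(th,g,p.round(1),(p-c[:2]).round(1))
```

```text
107.59856487672438 45.57470628958609
110.10506249906611 45.099689349871966
104.50140513320731 47.26231019105987
70 50 [ 577.7 -277.3] [ 139.8 -350.5]
70 22 [ 550.7 -269.8] [ 112.8 -343. ]
60 21 [ 534.3 -264.5] [  96.3 -337.6]
50 21 [ 518.6 -259.5] [  80.6 -332.6]
40 21 [ 504.  -251.8] [  66.1 -325. ]
30 21 [ 491.  -241.8] [  53.1 -314.9]
20 21 [ 479.9 -229.6] [  42.  -302.8]
10 21 [ 471.2 -215.7] [  33.2 -288.9]
0 21 [ 464.9 -200.5] [  27.  -273.7]
0 17 [ 464.6 -196.5] [  26.6 -269.7]
```

The bell lever is at about 45°. Now I'll move to the slot lever's far side.

drive_tool --moves '[[[5,-15,10],3],[[18,-45,20],6],[[31,-78,20],9],[[44,-111,20],12],[[57,-144,20],15],[[70,-177,20],18],[[83,-210,20],21],[[95,-240,20],25]]'

```text
time: 4.3
tool_pos: [533.0, -167.8, 251.3]
tcp_rot: [-180.0, -0.1, 164.4]
ft_force: [1.0, 0.7, 0.4]
finger_gap: 0.1
```

drive_tool --moves '[[[15,-36,0],0],[[30,-72,0],0],[[45,-110,0],0],[[45,-110,-20],0],[[45,-110,-40],0],[[45,-110,-60],0],[[45,-110,-80],0],[[45,-110,-80],0]]'

```text
time: 4.97
tool_pos: [575.2, -274.3, 165.8]
tcp_rot: [179.9, -0.5, 164.3]
ft_force: [-0.2, 0.2, -1.4]
finger_gap: 0.1
```

Run:
```python
from h import *
q=r.sense(); print(q['tool_pos'],q['tcp_rot'],q['joint_pos'])
look(3)
```

```text
[ 575.23121588 -274.28484738  165.83647826] [179.86756577  -0.51960857 164.25309417] [-3.01009209e+01  1.66909566e+01  8.39822133e+01 -5.23648161e-04
  7.98630495e+01 -1.04353320e+02]
```

View pics/scene3.png

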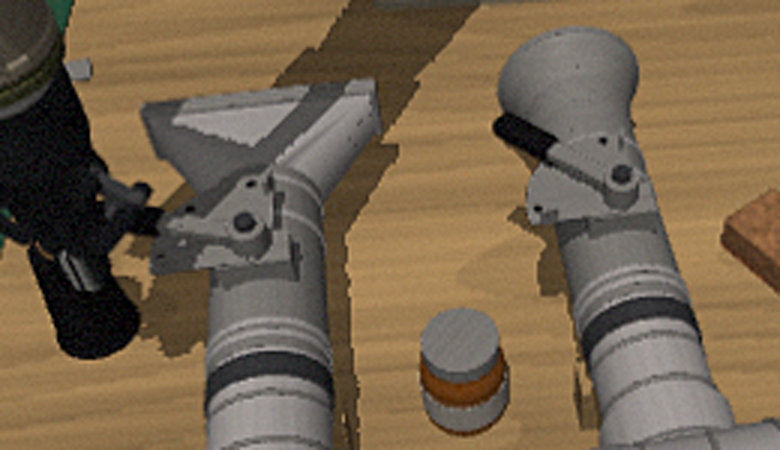

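View pics/top3.png

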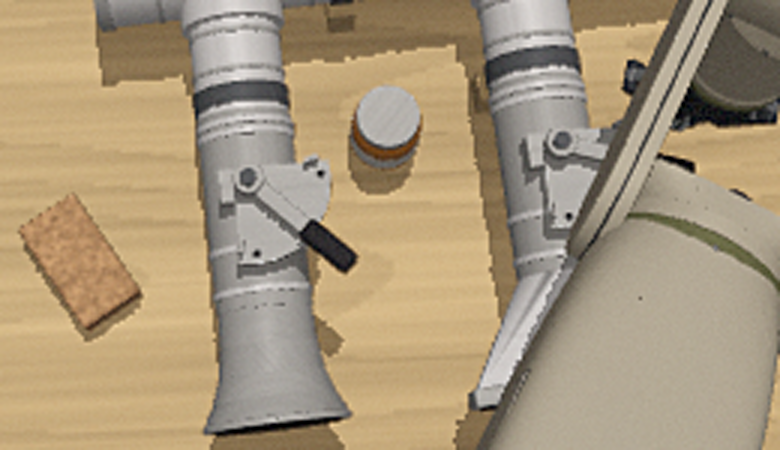

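The top view now shows the bell lever's tip at zoomed (349,263). The fingertips are beyond the slot lever on its +x side, clear of the cone. Now I'll sweep the slot lever clockwise.

drive_tool --moves '[[[-10,3,0],0],[[-20,5,0],0],[[-28,7,0],0],[[-36,9,0],-5],[[-44,12,0],-10],[[-52,15,0],-15],[[-59,17,0],-20],[[-67,21,0],-25]]'

```text
time: 5.73
tool_pos: [512.1, -256.9, 174.9]
tcp_rot: [180.0, 0.3, 139.0]
ft_force: [3.1, -3.6, 0.2]
finger_gap: -0.2
```

drive_tool --moves '[[[-7,4,0],-5],[[-14,9,0],-10],[[-20,14,0],-15],[[-26,20,0],-20],[[-31,26,0],-25],[[-36,33,0],-30],[[-40,40,0],-35],[[-43,47,0],-40]]'

```text
time: 6.4
tool_pos: [468.8, -209.7, 174.8]
tcp_rot: [179.8, 0.2, 99.0]
ft_force: [-0.3, -4.2, 1.8]
finger_gap: -0.0
```

drive_tool --moves '[[[-1,2,0],-2],[[-2,4,0],-4],[[-3,6,0],-5],[[-3,8,0],-5],[[-3,9,0],-5],[[-3,10,0],-5],[[-3,11,0],-5],[[-3,11,0],-5]]'

```text
time: 7.07
tool_pos: [465.7, -201.0, 174.3]
tcp_rot: [179.9, 0.4, 94.2]
ft_force: [-0.1, -16.2, 2.7]
finger_gap: 0.4
```

The force has risen to 16 N, against about 3.5 N of friction, and it happened at y = -201, where the stop was predicted. The lever is at its stop. I'll back off, lift and clear the view.

drive_tool --moves '[[[0,-5,0],0],[[0,-12,0],0],[[0,-22,0],0],[[0,-30,0],0],[[0,-35,15],0],[[0,-35,35],0],[[0,-35,60],0],[[0,-35,80],0]]'

```text
time: 7.73
tool_pos: [464.8, -233.4, 253.3]
tcp_rot: [-180.0, -0.0, 94.2]
ft_force: [0.3, -1.2, -0.3]
finger_gap: 0.1
```

drive_tool --moves '[[[0,-30,0],0],[[-5,-60,0],0],[[-15,-90,0],0],[[-30,-120,0],0],[[-50,-150,0],0],[[-70,-180,0],0],[[-90,-200,0],0],[[-100,-210,0],0]]'

```text
time: 8.4
tool_pos: [362.2, -445.5, 251.7]
tcp_rot: [-179.9, -0.0, 94.1]
ft_force: [-1.3, -0.8, 0.3]
finger_gap: 0.1
```

drive_tool --moves '[[[0,0,0],0],[[0,0,0],0],[[0,0,0],0],[[0,0,0],0],[[0,0,0],0],[[0,0,0],0],[[0,0,0],0],[[0,0,0],0]]'

```text
time: 9.07
tool_pos: [365.3, -442.5, 252.3]
tcp_rot: [180.0, 0.0, 94.3]
ft_force: [0.7, 0.7, -0.2]
finger_gap: 0.0
```

Run:
```python
from h import *
q=r.sense(); print(q['tool_pos'],q['ft_force'],q['time'])
look(4)
```

```text
[ 365.34294267 -442.46073593  252.34434375] [ 0.67274207  0.73219051 -0.20018989] 9.0667
```

View pics/scene4.png

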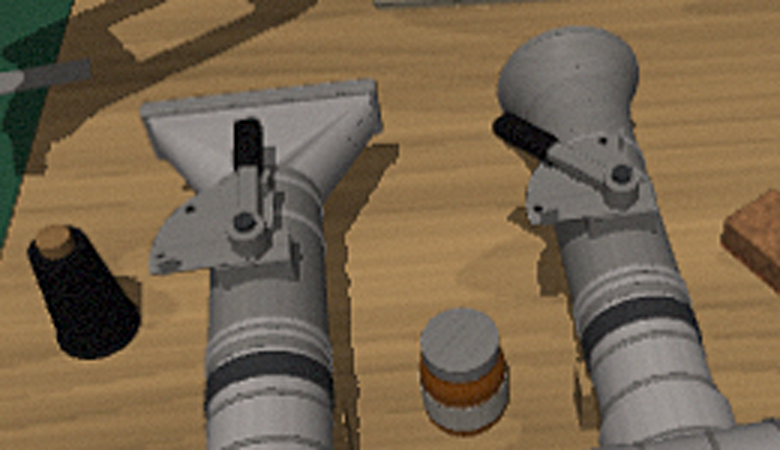

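View pics/top4.png

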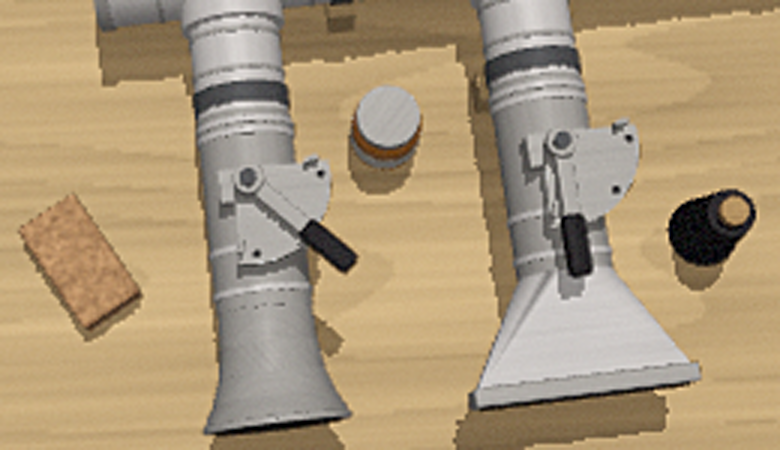

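Both views show the slot lever along its duct, tip at about (579,274) in the top zoom, and the bell lever on the diagonal, tip at (350,264). The bystanders look unmoved. I'll put numbers on that.

Run:
```python
from h import *
T=lambda p:(np.array(p)-1)/3+[220,160]
S=lambda p:(np.array(p)-1)/3+[130,120]
t=load('top4');s=load('scene4')
for n,f,c,h,tp in (('bell',T,t,(248,178),(350,264)),('slot',T,t,(562,141),(579,274)),('bell',S,s,(622,174),(499,123)),('slot',S,s,(244,222),(247,122))):
  v=onz(c,f(tp),160)[0]-onz(c,f(h),168)[0]; print(n,np.linalg.norm(v[:2]),np.degrees(np.arctan2(v[1],v[0]))%360-184.45)
a=load('top0')['pixels'].astype(int);b=t['pixels'].astype(int)
for n,(x0,y0,x1,y1) in dict(jar=(333,185,365,222),cone=(440,218,475,255),block=(222,222,270,275)).items():
  g=lambda q:q[y0:y1,x0:x1].mean(2).astype(np.float32)
  print(n,np.abs(a-b)[y0:y1,x0:x1].mean(),cv2.phaseCorrelate(g(a),g(b)))
```

```text
bell 108.46083656139956 43.125691684602316
slot 109.4556789747709 -1.1328455256069958
bell 107.59856487672438 45.57470628958609
slot 107.73828963982956 -0.4444092407817948
jar 2.28125 ((-0.0038971315480473834, -0.013921148372251224), 1.0079269587993622)
cone 7.219047619047619 ((0.2521322825256611, 0.012296631468505126), 0.9016032699081633)
block 2.0573899371069184 ((0.06426363701395488, -0.015961509947135966), 0.962086268229249)
```

Both levers are in tolerance, and the largest bystander shift is 0.25 px (under 1 mm).

Run:
```python
from h import *
print(r.hand_in())
```

```text
the job is handed in; nothing more can be done
None
```

Both levers are set as asked, and I handed the job in; it reports no verdict. I pushed them with shut fingertips and never gripped them. The bell lever went from about 24° to half open. The slot lever went from about 70° to its open stop, where the force rose to 16 N against about 3.5 N of friction.

Last checks, with the arm withdrawn and touching nothing:

| Check | Top view | Scene view | Allowed |
|---|---|---|---|
| Slot lever angle | −1.1° | −0.4° | below about 6° |
| Bell lever angle | 43.1° | 45.6° | 45° ± 7° |

- **Bell lever:** the two views differ by 2.5°, but both are well inside the limit.
- **Jar, cone and block:** none shifted more than 0.25 px in the top view, under 1 mm. The cone's patch changed brightness, which I put down to the arm's shadow.
- **Time:** the clock stood at about 9 s of the 69 s allowed.

No check failed.

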